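# Set the screwdriver's torque sleeve and hold a power module's cover closed on its dowels

## Robot

A 6-joint arm with a two-finger parallel gripper is mounted at the origin on the work surface. World frame = base frame: x ahead of the robot, y to its left, z up, the work surface at z = 0. Lengths are in m, angles in rad, forces in N, time in s.
With the tool pointing down it reaches from about 0.375 to 0.9 m from the base axis. Payload 3.1 kg.
Tool frame: the origin (TCP) lies where the fingers leave the gripper's body, on its centre line; the fingertips stand 70 mm ahead of it and the grasp point (between the pads) lies 51 mm ahead of it; z points along the fingers, y is the line along which they close (so a half turn about z gives the same grasp; the last joint's range is limited). The gripper opens to 87 mm and grips with 3 to 60 N. Pads are 19 mm wide; open, the fingers measure 117 mm over their backs; the gripper's body (75 mm by 190 mm) begins 51 mm behind the grasp point.
Start: joints at [0.982, 0.527, 1.433, -0, 1.181, -0.178], TCP at [0.25, 0.573, 0.292] pointing down, gripper open.
Joint ranges: [-3.08, 3.08], [-0.75, 2.2], [0.22, 2.44], [-1.43, 4.57], [0, 2.65], [-2.85, 2.85]. Speed limits (rad/s): [2.79, 2.79, 3.14, 3.14, 3.14, 3.14].

## Interface

Orientations are given as a unit quaternion [w, x, y, z].
In Python, from bench import robot gives the robot as it stands. The module is installed in compiled form; this text tells all that it offers.
- The arm moves only by the tool play_rows, never from a script. Its argument "deltas" is a list of rows, each an object with "dp": the shift along the tool's x, y, z as a fraction of full scale, a list of three; "angular": the turn, a rotation vector about the tool's x, y, z as a fraction of full scale, a list of three; "gripper": the closure, from 0 (fully open) to 1 (shut). A call has exactly 8 rows; each row is the pose to reach, as a shift and turn from the pose commanded when the call began, along the tool's axes at that moment; what a row does not reach only later rows make up. Full scale, the value 1, is 400 mm for a shift and 45 degrees for a turn. A row lasts 1/12 s, in which the tool goes at most 41.7 mm and 7.16 degrees, less where a joint would pass 70% of its speed; a pose out of reach is approached as far as the arm can. A call with a number of a shift or a turn outside -1 to 1 is refused whole. A call with a gripper value outside its range is refused whole. The fingers move at their own pace and stop on an object; "force" is the grip in N (left out, the last holds). Time passes only in rows, so rows that repeat a pose let the fingers close, or fill a call up. It gives the time, the measured TCP pose, the force, the opening and the grip force at its end, in the units of the state.
- robot.read_state(): the state, without advancing time (a new reading comes with each control period).
- robot.read_camera(name): name is "scene" or "top" or "wrist"; returns the picture (384x512x3 uint8, red, green, blue); there is no depth.
- robot.camera_params(name): a dict with "fx", "fy", "cx", "cy" (pixels), "k1" (the pictures are not rectified: a ray, as slopes to the right and down, at radius r is drawn at 1 + k1 r^2 times it, then the intrinsics apply), "rvec" (rotation vector, rad) and "tvec" (3), from world to camera coordinates, as OpenCV has them; the wrist camera has in their place "hand_eye" (4x4, takes a point from camera to tool coordinates, whose origin is the TCP and whose axes are the flange's). Camera axes: x right, y down, z forward; pixel columns grow to the right and rows downward; lengths in m; the calibration is good to about 2 mm. A picture is of the moment at which its call begins: read the wrist's pose just before it. camera_params takes no time and is no camera call.
- robot.hand_in(): hands the job in; it is judged then, once.
The state is a dict: "time": time; "qpos": joint angles; "joint_vel": joint speeds; "tau": joint torques, N m; "tcp_pos": TCP position; "eef_rot": TCP orientation; "contact_force": force on the tool from outside, world axes, zero at the start; "ft_torque": the same for the moment, N m; "grip_width": opening from 0.0 (shut) to 1.0 (fully open); "gripper_force": force on a finger pad.
Only numpy, scipy, OpenCV 4.12 (cv2) and the standard library are available. Lean on these libraries where they do the work, as an engineer would, in place of code of your own. Each camera call takes 0.05 s, during which the arm holds its last target. There are 200 camera calls.

## Task

We are about to screw this power module shut. First turn the numbered sleeve on the parked torque screwdriver to 6, then fit the loose cover onto the two dowels of the clamped housing and press it down against the springy plate inside until the two halves meet flush all round. Finish while still holding the cover pressed closed (do not let go, it would spring up), and leave the things lying around on the bench where they are.

Things in the scene. Friction and masses are not known exactly. Their poses are not given: they have to be found in the camera images.
- driver: Fixed torque screwdriver, nose up in a black 100x100x30 mm cradle; at 94-100 mm height a round scale plate, diameter 104, with white numerals 1-9 on top (feet outward). Origin: centre of the underside, on the sleeve's vertical axis. Numerals are 20 deg apart, rising clockwise seen from above: 5 lies towards this body's +x, 6 is 20 deg clockwise of it (towards -y), 1 is 80 deg anticlockwise.
- sleeve (a joint): Angle of the scale sleeve, rad, growing clockwise seen from above: 0 at numeral 1, 0.349 more per number, so 1.745 at 6. It clicks into a detent at each number (roughly 0.1 N m to turn past a click) and stays; let go between numbers it snaps to the nearer one. Stops just below 1 and just above 9. Starts at 2, 3 or 4.
- sleeve_grip (a point): Point on the sleeve's vertical axis where to grip it, 126 mm above the bench. The sleeve is a ribbed aluminium cylinder, diameter 38 mm, 38 mm tall, standing on the scale plate (100 mm): this point is 13 mm below its top; a cone nose stands 9 mm above the top. A white pointer at its foot and a white line on its top, off-centre to the same side, show the number set.
- housing: Fixed lower half: open aluminium box 130 (x) x 84 (y) mm, 6 mm walls, clamped on a dark 190x130x8 mm jig plate; clamps beside the long walls stay under 24 mm height. Origin: centre of the jig plate's underside on the bench; x along the long side, z up. Its rim (joint face) is 45 mm above the bench. A tongue 26 mm wide juts 12 mm out of its +x end.
- housing_seat (a point): Centre of the housing's joint face, 45 mm above the bench; axes as the housing's. The closed cover's origin lies here, x along x. Two steel dowels, diameter 8 mm, stand 13 mm above the face (top 4 mm tapers to diameter 3) at (x, y) = (52, 24) mm and (-52, 0) mm from here.
- pad (a joint): How far the sprung 50x44 mm aluminium plate in the middle of the housing is pressed down, m: 0 free, its top 5 mm above the joint face; 0.005 with the cover closed flush. It pushes up with 6 N at 0 and 10 N at 0.005: the cover's weight alone does not press it down, it needs about 6 to 8 N more.
- cover: Loose upper half, about 0.3 kg: aluminium plate 130 (x) x 84 (y) x 12 mm; on its middle a grip rib 60 (x) x 20 (y) mm, 26 tall (top 38 mm above the underside). Two through holes, diameter 11.5, for the dowels at (x, y) = (52, 24) and (-52, 0) mm: fits one way round only. Origin: centre of the underside; z up. Starts flat on the bench, underside down.
- cover_tongue (a point): Underside of the middle of the cover's tongue, 71 mm along the cover's x from its origin: the tongue is 26 mm wide, juts 12 mm out of the +x end and comes over the housing's tongue.
- dish: Bystander: small steel bowl, 70 mm across, 35 mm tall. Leave alone.
- tape: Bystander: yellow tape roll lying flat, 68 mm across, 19 mm tall. Leave alone.
- reel: Bystander: grey reel, 54 mm across, 40 mm tall. Leave alone.
Things that resemble listed ones, but are neither listed nor needed, are in the scene too. Leave any brown or red look-alike of the cover alone.

How it is judged:
On the way, in this order (a step that is already met when the one before it is completed fails the run):
1. the sleeve is set to 6, the cover not yet on the housing (value of joint sleeve between 1.625 and 1.865 rad and velocity of joint sleeve between -0.1 and 0.1 rad/s and horizontal distance between cover and housing_seat above 0.1 m), for 0.2 s.
2. the cover sits on both dowels and is pressed flush (z of cover in the frame of housing_seat between -0.002 and 0.0018 m and horizontal distance between cover and housing_seat below 0.004 m and angle between the z axis of cover and the z axis of housing, either way round below 0.03 rad and angle between the x axis of cover and the x axis of housing, either way round below 0.06 rad and x of cover_tongue in the frame of housing_seat above 0.05 m and value of joint pad above 0.0032 m and angle between cover's own z axis and vertical below 0.05 rad and (contact force between cover and the fingers above 1 N or contact force between cover and the arm above 1 N)), for 0.3 s.
At the end, for the whole second after the job is handed in: Sleeve at 6 (0.12 rad); robot still holds the cover (over 1 N) pressed on both dowels, tongue over tongue: centres within 4 mm, turned under 0.06 rad, faces closed within 1.8 mm and parallel within 0.03 rad, sprung plate down over 3.2 mm, cover still (all of step 2 and value of joint sleeve between 1.625 and 1.865 rad and linear speed of cover below 0.02 m/s); the arm keeps its last pose, push and grip.
It fails at once if a bystander (bowl, tape roll or reel) is pushed away by more than 30 mm (distance of any of dish, tape, reel from where it was at the start of the episode above 0.03 m).
It also fails if it takes over 58 s, if anything falls off the work surface, if the arm or the gripper's body presses on something with over 40 N, if the wrist force passes 120 N, or if a joint passes its speed limit or range.

## Working session

There is one attempt and no reset: what is moved stays moved. The work goes in short steps, Python scripts to look and compute and a tool call to move; the robot and the scene stay as the last step left them, time stands still between calls to the robot, and variables do not carry over. Pictures are saved under pics/ and viewed, at most 10 in all, crops included, and the job is handed in when it is done.

Besides the shell and the picture viewer there is one more tool, called after "Call:" in YAML: its name, and indented under it one key for each argument. play_rows: Moves the arm, as the interface text tells. Its arguments: {"type":"object","properties":{"deltas":{"type":"array"},"force":{"type":"number"}},"required":["deltas"]}

```bash
mkdir -p pics; cat > h.py <<'E'
import numpy as np, cv2
from scipy.spatial.transform import Rotation as R
from bench import robot
def pose():
    s=robot.read_state(); q=s["eef_rot"]
    return np.array(s["tcp_pos"]),R.from_quat([q[1],q[2],q[3],q[0]]).as_matrix()
def cam(n):
    c=robot.camera_params(n)
    if n=="wrist":
        p,Rt=pose(); H=np.array(c["hand_eye"]); return c,Rt@H[:3,:3],Rt@H[:3,3]+p
    Rm=cv2.Rodrigues(np.array(c["rvec"],float))[0]; return c,Rm.T,-Rm.T@np.array(c["tvec"],float)
def grab(n):
    C=cam(n); im=np.array(robot.read_camera(n)); return cv2.cvtColor(im,cv2.COLOR_RGB2BGR),C
def ray(C,uv):
    c,Rc,o=C; d=(np.array(uv,float).reshape(-1,2)-[c["cx"],c["cy"]])/[c["fx"],c["fy"]]
    x=d.copy()
    for _ in range(20): x=d/(1+c["k1"]*(x**2).sum(1,keepdims=True))
    return np.c_[x,np.ones(len(x))]@Rc.T,o
def plane(C,uv,z):
    d,o=ray(C,uv); return o+d*((z-o[2])/d[:,2])[:,None]
def proj(C,P):
    c,Rc,o=C; q=(np.array(P,float).reshape(-1,3)-o)@Rc; x=q[:,:2]/q[:,2:]
    x=x*(1+c["k1"]*(x**2).sum(1,keepdims=True)); return x*[c["fx"],c["fy"]]+[c["cx"],c["cy"]]
E
python3 - <<'E'
from h import *
import pickle
for n in("top","scene","wrist"):
    im,C=grab(n); cv2.imwrite(f"pics/{n}0.png",im); pickle.dump(C,open(f"pics/{n}0.pkl","wb")); print(n,C)
print(robot.read_state())
a=cv2.imread("pics/top0.png");b=cv2.imread("pics/scene0.png")
cv2.imwrite("pics/top0x.png",cv2.resize(a,(800,600)))
E
```

```text
top ({'fx': 354.8924434352916, 'fy': 354.8924434352916, 'cx': 253.14449789941435, 'cy': 191.1959779515914, 'k1': -0.0594368245998225, 'rvec': array([ 2.1738023 , -2.17568973,  0.09429309]), 'tvec': array([0.04732237, 0.54214846, 1.12039823])}, array([[-7.61606397e-04, -9.96040842e-01,  8.88935408e-02],
       [-9.99996862e-01,  9.70729933e-04,  2.30930898e-03],
       [-2.38645768e-03, -8.88915031e-02, -9.96038456e-01]]), array([0.44044189, 0.0442086 , 1.16426504]))
scene ({'fx': 409.10050518877773, 'fy': 409.10050518877773, 'cx': 253.35217173072417, 'cy': 194.72484859123279, 'k1': -0.04336323970442825, 'rvec': array([ 1.34149115,  1.94362375, -1.07783774]), 'tvec': array([ 0.14893988, -0.20147   ,  1.63821684])}, array([[-0.35948946,  0.50215968, -0.78651318],
       [ 0.93310168,  0.18494261, -0.30841123],
       [-0.00941189, -0.84476735, -0.53505096]]), array([1.44319156, 0.4035288 , 0.70773603]))
wrist ({'fx': 326.65879410354114, 'fy': 326.65879410354114, 'cx': 257.41018594035813, 'cy': 185.48323965901326, 'k1': -0.0828191056986958, 'hand_eye': array([[ 2.76117337e-04, -9.703893
[... 498 characters left out ...]
)
{'time': 0.15, 'qpos': array([ 9.81509907e-01,  5.28282817e-01,  1.43360187e+00, -2.50644053e-05,
        1.18144110e+00, -1.78489285e-01]), 'joint_vel': array([ 0.00080558, -0.00296249, -0.00499023, -0.00191493,  0.00213201,
       -0.00117694]), 'tau': array([ 4.57973383e-04, -4.40431845e+01, -1.76843154e+01,  6.33480353e-02,
        5.52665570e-02, -1.08793406e-04]), 'tcp_pos': array([0.24930308, 0.57263024, 0.29147974]), 'eef_rot': array([-3.13806406e-04,  2.03952622e-01,  9.78980376e-01, -8.07833141e-04]), 'contact_force': array([ 0.05616518, -0.07768447, -0.07469872]), 'ft_torque': array([ 0.02097061,  0.00945261, -0.00699575]), 'gripper_force': 0.0, 'grip_width': 0.9972325904281769}
```

View pics/top0x.png

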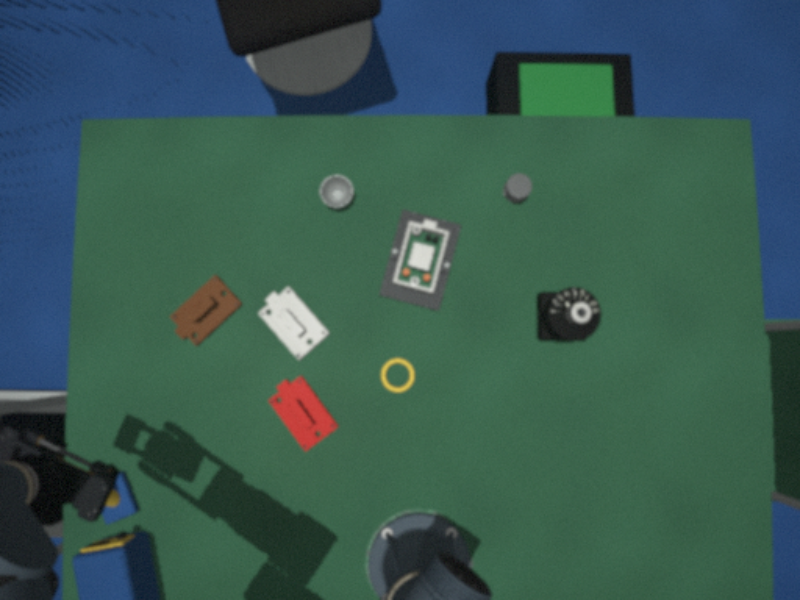

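View pics/scene0.png

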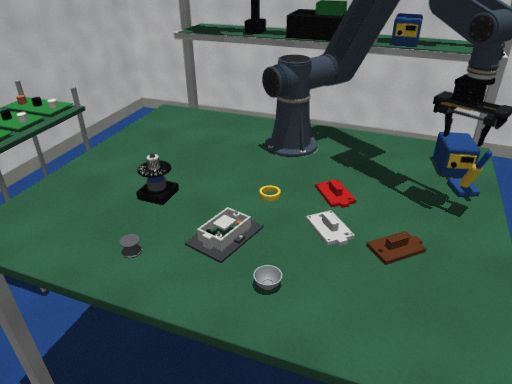

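The top view (800x600 scale) has three cover-like plates: brown (205,311), red (303,413) and bare aluminium (293,322). The aluminium one fits the description, because the brown and red ones are the named look-alikes. The housing is at (421,258), the driver at (572,314), the bowl at (337,191), the reel at (517,186) and the tape at (397,375). I'll measure these and confirm in an enlarged crop.

```bash
cat > m0.py <<'E'
from h import *
import pickle
im=cv2.imread("pics/top0.png"); C=pickle.load(open("pics/top0.pkl","rb"))
hsv=cv2.cvtColor(im,cv2.COLOR_BGR2HSV)
m=((hsv[...,1]<60)&(hsv[...,2]>110)).astype(np.uint8)
n,l,st,ce=cv2.connectedComponentsWithStats(m)
for i in range(1,n):
    if st[i,4]>60 and 60<ce[i][0]<460 and 90<ce[i][1]<300:
        pts=np.argwhere(l==i)[:,::-1]
        for z in (0.012,0.045,0.138):
            W=plane(C,pts,z)[:,:2]; (c,s,a)=cv2.minAreaRect((W*1000).astype(np.float32))
            print(i,st[i],ce[i].round(1),"z",z,np.round(c,1),np.round(s,1),round(a,1))
A=cv2.resize(im[170:240,155:225],(400,400),interpolation=cv2.INTER_CUBIC)
B=cv2.resize(im[175:225,335:395],(400,333),interpolation=cv2.INTER_CUBIC)
D=cv2.resize(im[130:200,235:305],(400,400),interpolation=cv2.INTER_CUBIC)
o=np.zeros((400,800,3),np.uint8);o[:,:400]=A;o[:,400:]=D
cv2.imwrite("pics/crop0.png",o);cv2.imwrite("pics/crop1.png",B)
E
python3 m0.py
```

```text
2 [204 111  23  22 352] [215. 122.] z 0.012 [774.9 175.3] [69.8 73.7] 45.8
2 [204 111  23  22 352] [215. 122.] z 0.045 [765.3 171.5] [67.8 71.6] 45.8
2 [204 111  23  22 352] [215. 122.] z 0.138 [738.3 160.9] [62.2 65.7] 45.8
3 [325 111  15  15 159] [332.  118.2] z 0.012 [ 789.2 -217. ] [47.  44.2] 25.0
3 [325 111  15  15 159] [332.  118.2] z 0.045 [ 779.2 -209.5] [45.6 43. ] 25.0
3 [325 111  15  15 159] [332.  118.2] z 0.138 [ 751.1 -188.4] [41.8 39.4] 25.0
4 [250 140  39  48 659] [269.  162.9] z 0.012 [634.5  -5. ] [156.8 123.6] 2.1
4 [250 140  39  48 659] [269.  162.9] z 0.045 [628.9  -3.6] [152.3 120. ] 2.1
4 [250 140  39  48 659] [269.  162.9] z 0.138 [6.132e+02 4.000e-01] [139.7 110.1] 2.1
5 [260 154  19  20 279] [269.2 163.5] z 0.012 [634.8  -6. ] [52.4 58.9] 74.8
5 [260 154  19  20 279] [269.2 163.5] z 0.045 [629.3  -4.6] [50.9 57.2] 74.8
5 [260 154  19  20 279] [269.2 163.5] z 0.138 [ 6.136e+02 -6.000e-01] [46.6 52.4] 74.8
6 [ 165  183   46   48 1225] [187.  205.9] z 0.012 [498.8 265.1] [150.5  92.1] 41.6
6 [ 165  183   46   48 1225] [187.  205.9] z 0.045 [497.2 258.8] [146.2  89.4] 41.6
6 [ 165  183   46   48 1225] [187.  205.9] z 0.138 [492.5 241. ] [134.1  82. ] 41.6
11 [365 193  16  14 143] [371.8 199.2] z 0.012 [ 515.6 -344. ] [50.5 42.6] 89.9
11 [365 193  16  14 143] [371.8 199.2] z 0.045 [ 513.5 -332.9] [49.1 41.4] 89.9
11 [365 193  16  14 143] [371.8 199.2] z 0.138 [ 507.4 -301.6] [45. 38.] 89.9
```

View pics/crop0.png

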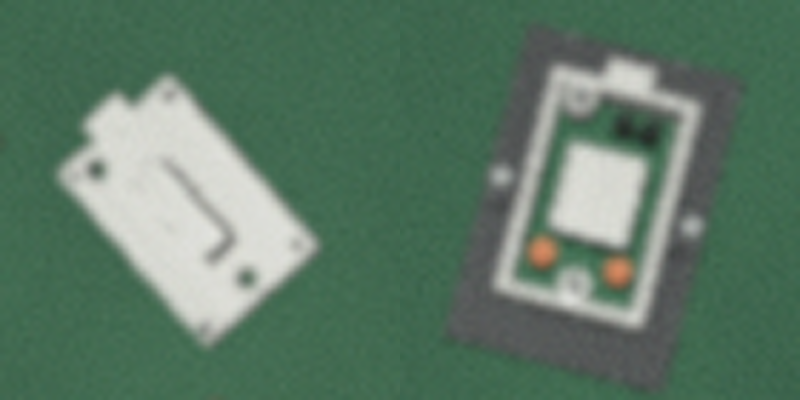

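The crop confirms it. The aluminium cover has its tongue at crop (110,115), holes at (96,170) and (247,277), and the rib in the middle. That is y=+24 for the hole on the left of the tongue, as described. The housing tongue is at (630,75) and its dowels are at (580,97) and (573,285).

```bash
cat >> h.py <<'E'
def move(target=None,yaw=0.0,base=None,turn=0.0):
    "world target for TCP and clockwise turn (deg) -> dp, angular fractions"
    p,Rt=pose(); d=(np.array(target)-p)@Rt/0.4
    print("dp",d.round(4),"turn/45",round(turn/45,4),"tcp",p.round(4),"tool y deg",round(np.degrees(np.arctan2(Rt[1,1],Rt[0,1])),2))
E
python3 - <<'E'
from h import *
import pickle
C=pickle.load(open("pics/top0.pkl","rb")); s=70/400
f=lambda u,v,x0,y0:[x0+u*s-.5,y0+v*s-.5]
def fit(uv,z):
    a,b=plane(C,uv,z)[:,:2]; v=a-b; ang=np.arctan2(v[1],v[0])-np.arctan2(24,104)
    c=(a+b)/2-R.from_euler("z",ang).as_matrix()[:2,:2]@[0,.012]
    print("len",np.linalg.norm(v),"(.1067) c",c.round(4),"yaw",np.degrees(ang).round(1))
fit([f(96,170,155,170),f(247,277,155,170)],.012)
fit([f(180,97,235,130),f(173,285,235,130)],.058)
move([.45,-.25,.36])
move([.45,.2,.36])
E
```

```text
len 0.10651914349668201 (.1067) c [0.4947 0.2616] yaw 42.1
len 0.1050766866806602 (.1067) c [ 0.6257 -0.0035] yaw -15.3
dp [-1.2812 -1.6854 -0.1688] turn/45 0.0 tcp [0.2493 0.5726 0.2915] tool y deg 66.46
dp [-0.832  -0.654  -0.1704] turn/45 0.0 tcp [0.2493 0.5726 0.2915] tool y deg 66.46
```

Call:
play_rows:
  deltas:
    - {"dp": [-0.08, -0.06, -0.02], "angular": [0, 0, 0], "gripper": 0}
    - {"dp": [-0.16, -0.12, -0.04], "angular": [0, 0, 0], "gripper": 0}
    - {"dp": [-0.24, -0.18, -0.06], "angular": [0, 0, 0], "gripper": 0}
    - {"dp": [-0.32, -0.24, -0.08], "angular": [0, 0, 0], "gripper": 0}
    - {"dp": [-0.4, -0.31, -0.1], "angular": [0, 0, 0], "gripper": 0}
    - {"dp": [-0.48, -0.38, -0.12], "angular": [0, 0, 0], "gripper": 0}
    - {"dp": [-0.56, -0.45, -0.14], "angular": [0, 0, 0], "gripper": 0}
    - {"dp": [-0.64, -0.52, -0.16], "angular": [0, 0, 0], "gripper": 0}

```text
time: 0.82
tcp_pos: [0.3987, 0.2839, 0.3553]
eef_rot: [-0.0, 0.204, 0.979, -0.0]
contact_force: [1.8, -0.1, 0.0]
grip_width: 0.995
gripper_force: 0.0
```

```bash
python3 - <<'E'
from h import *
im,C=grab("wrist"); cv2.imwrite("pics/w1.png",im)
print(proj(C,[[.4947,.2616,.012]]))
move([.507,-.302,.34])
E
```

```text
[[269.30014839 222.83739872]]
dp [-0.8231 -1.2224  0.0509] turn/45 0.0 tcp [0.4029 0.2783 0.3567] tool y deg 66.21
```

Call:
play_rows:
  deltas:
    - {"dp": [-0.05, -0.07, 0], "angular": [0, 0, 0], "gripper": 0}
    - {"dp": [-0.11, -0.16, 0.01], "angular": [0, 0, 0], "gripper": 0}
    - {"dp": [-0.17, -0.25, 0.01], "angular": [0, 0, 0], "gripper": 0}
    - {"dp": [-0.23, -0.34, 0.02], "angular": [0, 0, 0], "gripper": 0}
    - {"dp": [-0.29, -0.42, 0.02], "angular": [0, 0, 0], "gripper": 0}
    - {"dp": [-0.34, -0.5, 0.03], "angular": [0, 0, 0], "gripper": 0}
    - {"dp": [-0.39, -0.58, 0.03], "angular": [0, 0, 0], "gripper": 0}
    - {"dp": [-0.45, -0.67, 0.03], "angular": [0, 0, 0], "gripper": 0}

```text
time: 1.53
tcp_pos: [0.4556, -0.0316, 0.3427]
eef_rot: [-0.001, 0.204, 0.979, 0.0]
contact_force: [0.4, -0.4, 0.1]
grip_width: 1.0
gripper_force: 0.0
```

Call:
play_rows:
  deltas:
    - {"dp": [-0.06, -0.09, 0], "angular": [0, 0, 0], "gripper": 0}
    - {"dp": [-0.12, -0.18, 0.01], "angular": [0, 0, 0], "gripper": 0}
    - {"dp": [-0.18, -0.27, 0.01], "angular": [0, 0, 0], "gripper": 0}
    - {"dp": [-0.24, -0.36, 0.02], "angular": [0, 0, 0], "gripper": 0}
    - {"dp": [-0.3, -0.45, 0.02], "angular": [0, 0, 0], "gripper": 0}
    - {"dp": [-0.36, -0.54, 0.02], "angular": [0, 0, 0], "gripper": 0}
    - {"dp": [-0.37, -0.55, 0.02], "angular": [0, 0, 0], "gripper": 0}
    - {"dp": [-0.37, -0.55, 0.02], "angular": [0, 0, 0], "gripper": 0}

```text
time: 2.2
tcp_pos: [0.5048, -0.2955, 0.3344]
eef_rot: [0.001, 0.206, 0.979, -0.001]
contact_force: [0.5, 0.1, 0.4]
grip_width: 1.003
gripper_force: 0.0
```

```bash
python3 - <<'E'
from h import *
import pickle
im,C=grab("wrist"); cv2.imwrite("pics/w2.png",im); pickle.dump(C,open("pics/w2.pkl","wb"))
u=proj(C,[[.507,-.302,.1]])[0].astype(int); print(u, pose()[0])
x,y=max(u[0]-90,0),max(u[1]-80,0)
c=im[y:y+160,x:x+180]; print(x,y,c.shape)
cv2.imwrite("pics/c2.png",cv2.resize(c,None,fx=4,fy=3.75,interpolation=cv2.INTER_CUBIC) if 0 else cv2.resize(c,None,fx=3.75,fy=3.75,interpolation=cv2.INTER_CUBIC))
E
```

```text
[251 174] [ 0.50408816 -0.29278536  0.33421854]
161 94 (160, 180, 3)
```

View pics/c2.png

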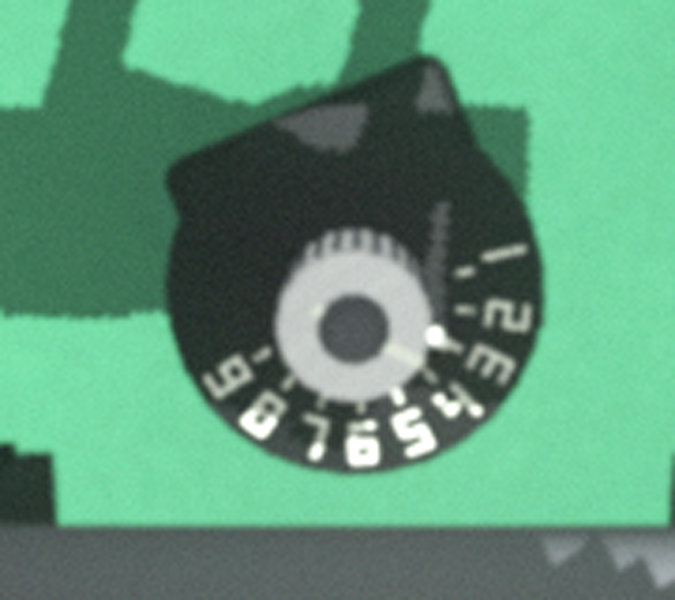

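The scale reads clockwise from "1" at (500,255) to "6" at (362,445). The pointer at (437,335), seen from the plate centre near (355,285), lies 31° down, which is in line with the "3" at (490,365). The white top line at (405,355) agrees. So the sleeve is at 3 and needs +60° clockwise.

```bash
python3 - <<'E'
from h import *
import pickle
C=pickle.load(open("pics/w2.pkl","rb")); im=cv2.imread("pics/w2.png")
g=lambda u,v:[161+(u+.5)/3.75-.5,94+(v+.5)/3.75-.5]
print("nose top z.147",plane(C,[g(354,330)],.147),"ring left/right",plane(C,[g(277,325),g(430,325)],.138),"disc L/R/B",plane(C,[g(167,285),g(543,285),g(355,472)],.1))
hsv=cv2.cvtColor(im,cv2.COLOR_BGR2HSV); m=((hsv[...,1]<60)&(hsv[...,2]>120)).astype(np.uint8)
n,l,st,ce=cv2.connectedComponentsWithStats(m)
for i in range(1,n):
    if st[i,4]>300 and st[i,1]<250:
        pts=np.argwhere(l==i)[:,::-1]; print(st[i]); W=plane(C,pts,.138)[:,:2]
        print(cv2.minEnclosingCircle((W*1000).astype(np.float32)))
q=np.array([.507,-.302]); print(robot.read_state()["qpos"])
E
```

```text
nose top z.147 [[ 0.50476526 -0.29692818  0.147     ]] ring left/right [[ 0.49804948 -0.31442257  0.138     ]
 [ 0.51296805 -0.28052501  0.138     ]] disc L/R/B [[ 0.4828188  -0.34332252  0.1       ]
 [ 0.52405235 -0.2496508   0.1       ]
 [ 0.55268316 -0.31824568  0.1       ]]
[ 444   80   68  128 6213]
((563.5942993164062, -95.10671997070312), 69.56387329101562)
[491 137  21  45 824]
((580.665771484375, -75.83495330810547), 22.606611251831055)
[ 234  155   50   62 1429]
((513.010009765625, -294.6401062011719), 29.994047164916992)
[322 237  32  18 303]
((596.0791015625, -250.49179077148438), 17.2568302154541)
[-7.17855763e-01  4.25074263e-01  1.49085533e+00  1.95851135e-04
  1.22655161e+00 -1.87494508e+00]
```

```bash
python3 - <<'E'
from h import *
move([.5045,-.297,.178])
E
```

```text
dp [-0.0055 -0.0094  0.3905] turn/45 0.0 tcp [ 0.5041 -0.2928  0.3342] tool y deg 66.29
```

Call:
play_rows:
  deltas:
    - {"dp": [-0.005, -0.009, 0.05], "angular": [0, 0, 0], "gripper": 0}
    - {"dp": [-0.005, -0.009, 0.11], "angular": [0, 0, 0], "gripper": 0}
    - {"dp": [-0.005, -0.009, 0.17], "angular": [0, 0, 0], "gripper": 0}
    - {"dp": [-0.005, -0.009, 0.23], "angular": [0, 0, 0], "gripper": 0}
    - {"dp": [-0.005, -0.009, 0.29], "angular": [0, 0, 0], "gripper": 0}
    - {"dp": [-0.005, -0.009, 0.34], "angular": [0, 0, 0], "gripper": 0}
    - {"dp": [-0.005, -0.009, 0.37], "angular": [0, 0, 0], "gripper": 0}
    - {"dp": [-0.005, -0.009, 0.385], "angular": [0, 0, 0], "gripper": 0}

```text
time: 2.92
tcp_pos: [0.5034, -0.2923, 0.1791]
eef_rot: [-0.002, 0.203, 0.979, 0.002]
contact_force: [-0.7, 0.4, 0.7]
grip_width: 1.002
gripper_force: 0.0
```

Call:
play_rows:
  deltas:
    - {"dp": [0, 0, 0.005], "angular": [0, 0, 0], "gripper": 0.3}
    - {"dp": [0, 0, 0.005], "angular": [0, 0, 0], "gripper": 0.6}
    - {"dp": [0, 0, 0.005], "angular": [0, 0, 0], "gripper": 1}
    - {"dp": [0, 0, 0.005], "angular": [0, 0, 0], "gripper": 1}
    - {"dp": [0, 0, 0.005], "angular": [0, 0, 0], "gripper": 1}
    - {"dp": [0, 0, 0.005], "angular": [0, 0, 0], "gripper": 1}
    - {"dp": [0, 0, 0.005], "angular": [0, 0, 0], "gripper": 1}
    - {"dp": [0, 0, 0.005], "angular": [0, 0, 0], "gripper": 1}
  force: 30

```text
time: 3.58
tcp_pos: [0.5044, -0.2957, 0.1794]
eef_rot: [0.0, 0.204, 0.979, -0.001]
contact_force: [-6.0, -8.9, 1.5]
grip_width: 0.484
gripper_force: 5.8
```

Call:
play_rows:
  deltas:
    - {"dp": [0, -0.003, 0], "angular": [0, 0, 0], "gripper": 1}
    - {"dp": [0, -0.005, 0], "angular": [0, 0, 0], "gripper": 1}
    - {"dp": [0, -0.005, 0], "angular": [0, 0, 0], "gripper": 1}
    - {"dp": [0, -0.005, 0], "angular": [0, 0, 0], "gripper": 1}
    - {"dp": [0, -0.005, 0], "angular": [0, 0, 0], "gripper": 1}
    - {"dp": [0, -0.005, 0], "angular": [0, 0, 0], "gripper": 1}
    - {"dp": [0, -0.005, 0], "angular": [0, 0, 0], "gripper": 1}
    - {"dp": [0, -0.005, 0], "angular": [0, 0, 0], "gripper": 1}

```text
time: 4.25
tcp_pos: [0.5036, -0.2976, 0.1794]
eef_rot: [0.0, 0.204, 0.979, -0.001]
contact_force: [-2.7, -4.3, 3.2]
grip_width: 0.426
gripper_force: 30.0
```

Call:
play_rows:
  deltas:
    - {"dp": [0, -0.002, 0], "angular": [0, 0, 0.06], "gripper": 1}
    - {"dp": [0, -0.002, 0], "angular": [0, 0, 0.17], "gripper": 1}
    - {"dp": [0, -0.002, 0], "angular": [0, 0, 0.28], "gripper": 1}
    - {"dp": [0, -0.002, 0], "angular": [0, 0, 0.39], "gripper": 1}
    - {"dp": [0, -0.002, 0], "angular": [0, 0, 0.5], "gripper": 1}
    - {"dp": [0, -0.002, 0], "angular": [0, 0, 0.61], "gripper": 1}
    - {"dp": [0, -0.002, 0], "angular": [0, 0, 0.72], "gripper": 1}
    - {"dp": [0, -0.002, 0], "angular": [0, 0, 0.8], "gripper": 1}

```text
time: 4.92
tcp_pos: [0.5045, -0.2966, 0.1794]
eef_rot: [0.001, 0.499, 0.867, 0.001]
contact_force: [1.7, 1.9, 3.1]
grip_width: 0.434
gripper_force: 30.0
```

Call:
play_rows:
  deltas:
    - {"dp": [0, 0, 0], "angular": [0, 0, 0.1], "gripper": 1}
    - {"dp": [0, 0, 0], "angular": [0, 0, 0.2], "gripper": 1}
    - {"dp": [0, 0, 0], "angular": [0, 0, 0.3], "gripper": 1}
    - {"dp": [0, 0, 0], "angular": [0, 0, 0.4], "gripper": 1}
    - {"dp": [0, 0, 0], "angular": [0, 0, 0.48], "gripper": 1}
    - {"dp": [0, 0, 0], "angular": [0, 0, 0.54], "gripper": 1}
    - {"dp": [0, 0, 0], "angular": [0, 0, 0.54], "gripper": 1}
    - {"dp": [0, 0, 0], "angular": [0, 0, 0.54], "gripper": 1}

```text
time: 5.58
tcp_pos: [0.5055, -0.2963, 0.1794]
eef_rot: [0.001, 0.669, 0.744, 0.002]
contact_force: [4.4, 2.0, 2.9]
grip_width: 0.43
gripper_force: 30.0
```

```bash
python3 - <<'E'
from h import *
s=robot.read_state(); print(s["qpos"],s["ft_torque"],s["contact_force"],s["grip_width"])
move([.5,-.297,.178])
E
```

```text
[-0.72265901  0.62386744  1.63234326  0.00588697  0.88301837 -0.83268506] [ 0.36344071 -0.62649598  0.06978959] [4.41635731 1.96457409 2.91553693] 0.43017314899904113
dp [-0.0003 -0.0138  0.0034] turn/45 0.0 tcp [ 0.5055 -0.2963  0.1794] tool y deg 6.09
```

Call:
play_rows:
  deltas:
    - {"dp": [0, 0, 0], "angular": [0, 0, 0], "gripper": 0.4}
    - {"dp": [0, 0, 0], "angular": [0, 0, 0], "gripper": 0}
    - {"dp": [0, 0, 0], "angular": [0, 0, 0], "gripper": 0}
    - {"dp": [0, 0, 0], "angular": [0, 0, 0], "gripper": 0}
    - {"dp": [0, 0, 0], "angular": [0, 0, 0], "gripper": 0}
    - {"dp": [0, 0, -0.04], "angular": [0, 0, 0], "gripper": 0}
    - {"dp": [0, 0, -0.12], "angular": [0, 0, 0], "gripper": 0}
    - {"dp": [0, 0, -0.22], "angular": [0, 0, 0], "gripper": 0}

```text
time: 6.25
tcp_pos: [0.5017, -0.2966, 0.2651]
eef_rot: [-0.004, 0.668, 0.744, 0.0]
contact_force: [1.0, 0.2, 0.2]
grip_width: 0.941
gripper_force: 0.0
```

Call:
play_rows:
  deltas:
    - {"dp": [0, 0, -0.1], "angular": [0, 0, 0], "gripper": 0}
    - {"dp": [0, 0, -0.16], "angular": [0, 0, 0], "gripper": 0}
    - {"dp": [0, 0, -0.18], "angular": [0, 0, 0], "gripper": 0}
    - {"dp": [0, 0, -0.18], "angular": [0, 0, 0], "gripper": 0}
    - {"dp": [0, 0, -0.18], "angular": [0, 0, 0], "gripper": 0}
    - {"dp": [0, 0, -0.18], "angular": [0, 0, 0], "gripper": 0}
    - {"dp": [0, 0, -0.18], "angular": [0, 0, 0], "gripper": 0}
    - {"dp": [0, 0, -0.18], "angular": [0, 0, 0], "gripper": 0}

```text
time: 6.92
tcp_pos: [0.5028, -0.2973, 0.337]
eef_rot: [-0.002, 0.668, 0.744, -0.0]
contact_force: [-0.2, -0.3, 0.2]
grip_width: 1.003
gripper_force: 0.0
```

```bash
python3 - <<'E'
from h import *
im,C=grab("wrist"); cv2.imwrite("pics/w3.png",im)
u=proj(C,[[.5045,-.297,.1]])[0].astype(int); print(u)
x,y=max(u[0]-90,0),max(u[1]-80,0)
cv2.imwrite("pics/c3.png",cv2.resize(im[y:y+160,x:x+180],None,fx=3,fy=3,interpolation=cv2.INTER_CUBIC))
# cover grasp: rib long axis = cover x (42 deg); fingers close along cover y (132 / -48 deg)
move([.4947,.2616,.33]); print(robot.read_state()["qpos"])
E
```

```text
[259 171]
dp [1.3917 0.1295 0.0215] turn/45 0.0 tcp [ 0.5029 -0.2974  0.3374] tool y deg 6.16
[-7.25188376e-01  4.24584516e-01  1.48211630e+00  1.64523791e-05
  1.23808870e+00 -8.32683265e-01]
```

View pics/c3.png

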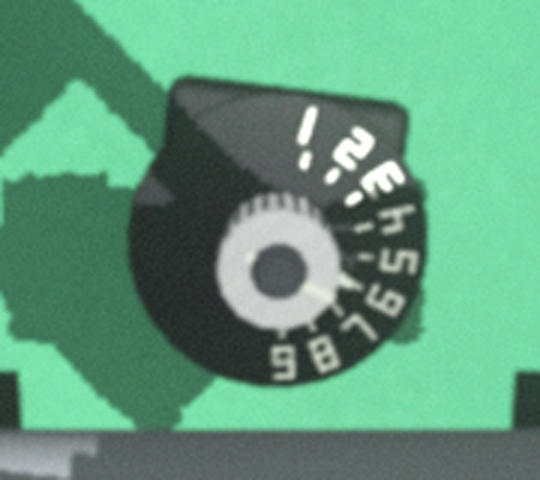

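The pointer (348,282) and top line now lie towards the "6" at (383,300), so the sleeve is at 6. Next, the cover.

Call:
play_rows:
  deltas:
    - {"dp": [0.07, 0.01, 0], "angular": [0, 0, 0.07], "gripper": 0}
    - {"dp": [0.17, 0.02, 0], "angular": [0, 0, 0.15], "gripper": 0}
    - {"dp": [0.27, 0.03, 0], "angular": [0, 0, 0.23], "gripper": 0}
    - {"dp": [0.37, 0.03, 0], "angular": [0, 0, 0.31], "gripper": 0}
    - {"dp": [0.47, 0.04, 0], "angular": [0, 0, 0.39], "gripper": 0}
    - {"dp": [0.57, 0.05, 0], "angular": [0, 0, 0.47], "gripper": 0}
    - {"dp": [0.67, 0.06, 0], "angular": [0, 0, 0.54], "gripper": 0}
    - {"dp": [0.76, 0.07, 0], "angular": [0, 0, 0.6], "gripper": 0}

```text
time: 7.63
tcp_pos: [0.4978, 0.0098, 0.3386]
eef_rot: [-0.001, 0.824, 0.567, -0.0]
contact_force: [0.6, -0.6, 0.2]
grip_width: 1.001
gripper_force: 0.0
```

```bash
python3 - <<'E'
from h import *
move([.485,.255,.30])
E
```

```text
dp [ 0.561  -0.2492  0.0968] turn/45 0.0 tcp [0.4978 0.0098 0.3386] tool y deg -20.98
```

Call:
play_rows:
  deltas:
    - {"dp": [0.08, -0.04, 0.01], "angular": [0, 0, 0.1], "gripper": 0}
    - {"dp": [0.17, -0.08, 0.03], "angular": [0, 0, 0.2], "gripper": 0}
    - {"dp": [0.26, -0.12, 0.05], "angular": [0, 0, 0.3], "gripper": 0}
    - {"dp": [0.35, -0.16, 0.07], "angular": [0, 0, 0.4], "gripper": 0}
    - {"dp": [0.44, -0.2, 0.09], "angular": [0, 0, 0.5], "gripper": 0}
    - {"dp": [0.52, -0.24, 0.1], "angular": [0, 0, 0.6], "gripper": 0}
    - {"dp": [0.55, -0.25, 0.1], "angular": [0, 0, 0.6], "gripper": 0}
    - {"dp": [0.55, -0.25, 0.1], "angular": [0, 0, 0.6], "gripper": 0}

```text
time: 8.3
tcp_pos: [0.4828, 0.2515, 0.2982]
eef_rot: [-0.0, 0.932, 0.362, -0.0]
contact_force: [-1.0, 0.4, 0.3]
grip_width: 0.999
gripper_force: 0.0
```

```bash
python3 - <<'E'
from h import *
import pickle
im,C=grab("wrist"); cv2.imwrite("pics/w4.png",im); pickle.dump(C,open("pics/w4.pkl","wb")); print(pose()[0])
print(proj(C,[[.4947,.2616,.012]]))
cv2.imwrite("pics/w4x.png",cv2.resize(im,(800,600),interpolation=cv2.INTER_CUBIC))
E
```

```text
[0.48307985 0.24969876 0.29848733]
[[258.80857404 149.03051346]]
```

View pics/w4x.png

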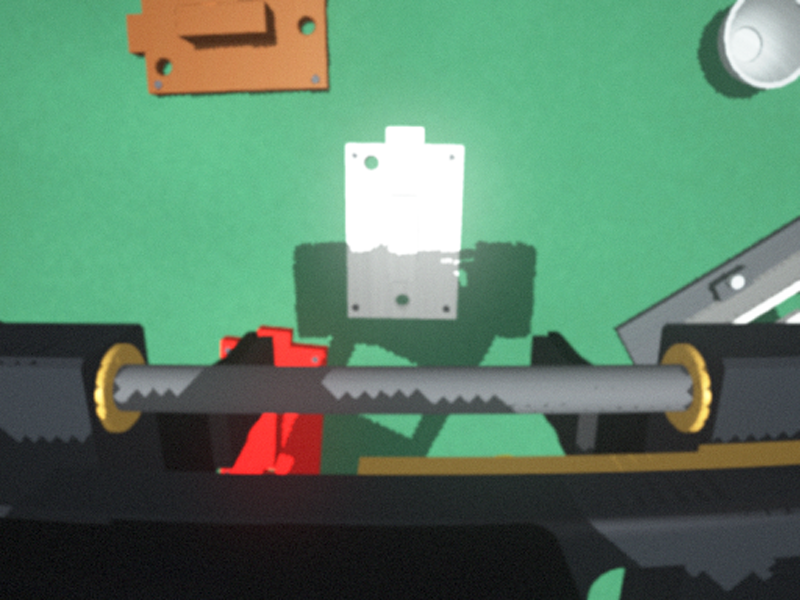

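The aluminium cover is alone at (405,230), with its tongue at (405,135) and holes at (371,162) and (402,299). I'll fit its pose from the holes and check against the corners.

```bash
cat >> h.py <<'E'
def fit(C,uv,z):
    a,b=plane(C,uv,z)[:,:2]; v=a-b; ang=np.arctan2(v[1],v[0])-np.arctan2(24,104)
    c=(a+b)/2-R.from_euler("z",ang).as_matrix()[:2,:2]@[0,.012]
    print("len",np.linalg.norm(v).round(4),"(.1067) c",c.round(4),"yaw",np.degrees(ang).round(2)); return c,ang
def dark(im,uv,r=8):
    "subpixel centre of a dark spot near uv"
    u,v=np.round(uv).astype(int); w=cv2.cvtColor(im,cv2.COLOR_BGR2GRAY)[v-r:v+r+1,u-r:u+r+1].astype(float)
    m=np.clip((w.max()+w.min())/2-w,0,None); y,x=np.mgrid[-r:r+1,-r:r+1]; return [u+(m*x).sum()/m.sum(),v+(m*y).sum()/m.sum()]
E
python3 - <<'E'
from h import *
import pickle
C=pickle.load(open("pics/w4.pkl","rb")); im=cv2.imread("pics/w4.png")
k=.64; a=dark(im,[371*k,162*k],5); b=dark(im,[402*k,299*k],5); print(a,b)
c,ang=fit(C,[a,b],.012)
P=plane(C,np.array([[346,143],[463,145],[457,319],[348,318]])*k,.012)[:,:2]
print("corners mean",P.mean(0),np.linalg.norm(np.roll(P,1,0)-P,axis=1))
p,Rt=pose(); ty=np.degrees(np.arctan2(Rt[1,1],Rt[0,1])); print("turn cw",ty-(np.degrees(ang)-90))
move([c[0],c[1],.028+.051])
E
```

```text
[np.float64(236.8264230498946), np.float64(103.2087139845397)] [np.float64(257.00079617834393), np.float64(191.56050955414014)]
len 0.1058 (.1067) c [0.4939 0.2629] yaw 41.93
corners mean [0.49338782 0.26131683] [0.131305   0.08411339 0.13068541 0.08461319]
turn cw 0.47885142637605327
dp [ 0.0429 -0.0062  0.5487] turn/45 0.0 tcp [0.4831 0.2497 0.2985] tool y deg -47.59
```

Call:
play_rows:
  deltas:
    - {"dp": [0.01, -0.001, 0.06], "angular": [0, 0, 0.01], "gripper": 0}
    - {"dp": [0.02, -0.003, 0.15], "angular": [0, 0, 0.01], "gripper": 0}
    - {"dp": [0.03, -0.005, 0.24], "angular": [0, 0, 0.01], "gripper": 0}
    - {"dp": [0.042, -0.006, 0.33], "angular": [0, 0, 0.01], "gripper": 0}
    - {"dp": [0.042, -0.006, 0.41], "angular": [0, 0, 0.01], "gripper": 0}
    - {"dp": [0.042, -0.006, 0.48], "angular": [0, 0, 0.01], "gripper": 0}
    - {"dp": [0.042, -0.006, 0.52], "angular": [0, 0, 0.01], "gripper": 0}
    - {"dp": [0.042, -0.006, 0.53], "angular": [0, 0, 0.01], "gripper": 0}

```text
time: 9.02
tcp_pos: [0.4931, 0.2593, 0.0841]
eef_rot: [0.0, 0.935, 0.355, -0.003]
contact_force: [-0.1, -0.6, -0.6]
grip_width: 1.002
gripper_force: 0.0
```

Call:
play_rows:
  deltas:
    - {"dp": [0, 0, 0.002], "angular": [0, 0, 0], "gripper": 0.3}
    - {"dp": [0, 0, 0.002], "angular": [0, 0, 0], "gripper": 0.6}
    - {"dp": [0, 0, 0.002], "angular": [0, 0, 0], "gripper": 1}
    - {"dp": [0, 0, 0.002], "angular": [0, 0, 0], "gripper": 1}
    - {"dp": [0, 0, 0.002], "angular": [0, 0, 0], "gripper": 1}
    - {"dp": [0, 0, 0.002], "angular": [0, 0, 0], "gripper": 1}
    - {"dp": [0, 0, 0.002], "angular": [0, 0, 0], "gripper": 1}
    - {"dp": [0, 0, 0.002], "angular": [0, 0, 0], "gripper": 1}
  force: 40

```text
time: 9.68
tcp_pos: [0.4942, 0.2619, 0.0866]
eef_rot: [0.0, 0.934, 0.356, 0.0]
contact_force: [0.3, 0.3, -0.0]
grip_width: 0.474
gripper_force: 0.0
```

Call:
play_rows:
  deltas:
    - {"dp": [0, 0, 0], "angular": [0, 0, 0], "gripper": 1}
    - {"dp": [0, 0, 0], "angular": [0, 0, 0], "gripper": 1}
    - {"dp": [0, 0, 0], "angular": [0, 0, 0], "gripper": 1}
    - {"dp": [0, 0, 0], "angular": [0, 0, 0], "gripper": 1}
    - {"dp": [0, 0, 0], "angular": [0, 0, 0], "gripper": 1}
    - {"dp": [0, 0, 0], "angular": [0, 0, 0], "gripper": 1}
    - {"dp": [0, 0, 0], "angular": [0, 0, 0], "gripper": 1}
    - {"dp": [0, 0, 0], "angular": [0, 0, 0], "gripper": 1}

```text
time: 10.35
tcp_pos: [0.4941, 0.2618, 0.0862]
eef_rot: [-0.0, 0.934, 0.356, -0.0]
contact_force: [-0.2, 0.6, -0.8]
grip_width: 0.224
gripper_force: 40.0
```

Call:
play_rows:
  deltas:
    - {"dp": [0, 0, -0.03], "angular": [0, 0, 0], "gripper": 1}
    - {"dp": [0, 0, -0.08], "angular": [0, 0, 0], "gripper": 1}
    - {"dp": [0, 0, -0.15], "angular": [0, 0, 0], "gripper": 1}
    - {"dp": [0, 0, -0.23], "angular": [0, 0, 0], "gripper": 1}
    - {"dp": [0, 0, -0.31], "angular": [0, 0, 0], "gripper": 1}
    - {"dp": [0, 0, -0.38], "angular": [0, 0, 0], "gripper": 1}
    - {"dp": [0, 0, -0.43], "angular": [0, 0, 0], "gripper": 1}
    - {"dp": [0, 0, -0.45], "angular": [0, 0, 0], "gripper": 1}

```text
time: 11.02
tcp_pos: [0.495, 0.2621, 0.27]
eef_rot: [0.0, 0.934, 0.356, 0.003]
contact_force: [0.1, -0.1, -3.1]
grip_width: 0.228
gripper_force: 40.0
```

```bash
python3 - <<'E'
from h import *
s=robot.read_state(); print(s["contact_force"],s["grip_width"],s["ft_torque"])
move([.493,.033,.4])
E
```

```text
[ 0.12899387 -0.06248717 -3.05895884] 0.22773651912073914 [-0.10956736  0.04279575 -0.0044696 ]
dp [-0.3832  0.425  -0.3259] turn/45 0.0 tcp [0.495  0.2621 0.27  ] tool y deg -48.27
```

Lifted: −3.1 N is the cover's weight. I'll move to the viewing spot, turning 45° clockwise in this call and the remaining 12° in the next.

Call:
play_rows:
  deltas:
    - {"dp": [-0.04, 0.04, -0.03], "angular": [0, 0, 0.1], "gripper": 1}
    - {"dp": [-0.09, 0.1, -0.07], "angular": [0, 0, 0.23], "gripper": 1}
    - {"dp": [-0.14, 0.16, -0.12], "angular": [0, 0, 0.36], "gripper": 1}
    - {"dp": [-0.2, 0.22, -0.17], "angular": [0, 0, 0.49], "gripper": 1}
    - {"dp": [-0.26, 0.28, -0.22], "angular": [0, 0, 0.62], "gripper": 1}
    - {"dp": [-0.31, 0.34, -0.26], "angular": [0, 0, 0.75], "gripper": 1}
    - {"dp": [-0.35, 0.39, -0.3], "angular": [0, 0, 0.88], "gripper": 1}
    - {"dp": [-0.38, 0.42, -0.32], "angular": [0, 0, 1], "gripper": 1}

```text
time: 11.68
tcp_pos: [0.4926, 0.0327, 0.3954]
eef_rot: [0.001, 0.999, -0.032, 0.001]
contact_force: [1.5, 0.8, -3.8]
grip_width: 0.229
gripper_force: 40.0
```

Call:
play_rows:
  deltas:
    - {"dp": [0, 0, 0], "angular": [0, 0, 0.08], "gripper": 1}
    - {"dp": [0, 0, 0], "angular": [0, 0, 0.16], "gripper": 1}
    - {"dp": [0, 0, 0], "angular": [0, 0, 0.23], "gripper": 1}
    - {"dp": [0, 0, 0], "angular": [0, 0, 0.27], "gripper": 1}
    - {"dp": [0, 0, 0], "angular": [0, 0, 0.27], "gripper": 1}
    - {"dp": [0, 0, 0], "angular": [0, 0, 0.27], "gripper": 1}
    - {"dp": [0, 0, 0], "angular": [0, 0, 0.27], "gripper": 1}
    - {"dp": [0, 0, 0], "angular": [0, 0, 0.27], "gripper": 1}

```text
time: 12.35
tcp_pos: [0.4922, 0.0353, 0.3939]
eef_rot: [0.0, 0.991, -0.134, -0.0]
contact_force: [0.3, 0.1, -3.4]
grip_width: 0.226
gripper_force: 40.0
```

```bash
python3 - <<'E'
from h import *
import pickle
im,C=grab("wrist"); cv2.imwrite("pics/w5.png",im); pickle.dump(C,open("pics/w5.pkl","wb")); print(pose())
cv2.imwrite("pics/w5x.png",cv2.resize(im,(800,600),interpolation=cv2.INTER_CUBIC))
E
```

```text
(array([0.49229431, 0.03532279, 0.39400264]), array([[ 9.64072756e-01, -2.65637398e-01, -7.02683028e-04],
       [-2.65637406e-01, -9.64073006e-01,  8.35368176e-05],
       [-6.99628242e-04,  1.06123327e-04, -9.99999750e-01]]))
```

View pics/w5x.png

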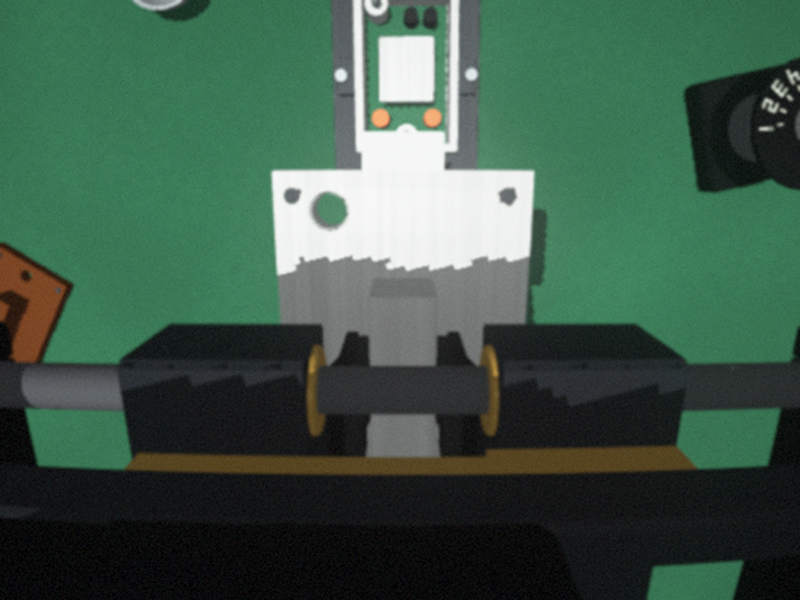

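The held cover's hole (52,24) is at (328,210). The housing beyond shows its sprung plate at (379–434, 37–102), dowel 1 at (376,5), and dowel 2 at (406,130), half hidden. I'll take the housing centre and yaw from the sprung plate and the wall edges.

```bash
python3 - <<'E'
from h import *
import pickle
C=pickle.load(open("pics/w5.pkl","rb")); im=cv2.imread("pics/w5.png"); k=.64
hsv=cv2.cvtColor(im,cv2.COLOR_BGR2HSV); m=((hsv[...,1]<70)&(hsv[...,2]>130)).astype(np.uint8)
n,l,st,ce=cv2.connectedComponentsWithStats(m)
i=l[int(70*k),int(406*k)]; print(st[i],ce[i])
pts=np.argwhere(l==i)[:,::-1]; W=plane(C,pts,.05)[:,:2]
c,s,a=cv2.minAreaRect((W*1000).astype(np.float32)); print("pad",np.round(c,1),np.round(s,1),a, "mean",W.mean(0))
# outer wall edges (rim z .045), long edges, row-wise subpixel
g=cv2.cvtColor(im,cv2.COLOR_BGR2GRAY).astype(float); 
for name,u0,sg in(("L",357*k,1),("R",458*k,-1)):
    P=[]
    for v in range(12,92,4):
        xs=np.arange(int(u0)-4,int(u0)+5); d=np.clip(sg*np.gradient(g[v-1:v+2,xs].mean(0)),0,None); P.append([(d*xs).sum()/d.sum(),v])
    Q=plane(C,P,.045)[:,:2]; vx,vy,x0,y0=cv2.fitLine((Q*1000).astype(np.float32),cv2.DIST_HUBER,0,.01,.01).ravel()
    print(name,"yaw",np.degrees(np.arctan2(vy,vx)),x0,y0)
d1=plane(C,[[376*k,5*k]],.058)[0,:2]; print("dowel1",d1)
p,Rt=pose(); hole=plane(C,[dark(im,[328*k,210*k],10)],.394-.0862+.012)[0]; print("hole in tool", (hole-p)@Rt)
E
```

```text
[ 242   22   37   44 1600] [260.01875  43.71625]
pad [627.1  -4. ] [45.8 52. ] 74.74700927734375 mean [ 0.62699628 -0.00406476]
L yaw -15.0108595 629.34204 40.033695
R yaw -14.803502 608.19183 -42.639996
dowel1 [0.67783817 0.00648277]
hole in tool [ 0.05076677 -0.02501125  0.07416449]
```

Call:
play_rows:
  deltas:
    - {"dp": [0.05, 0, 0.03], "angular": [0, 0, 0], "gripper": 1}
    - {"dp": [0.12, 0.002, 0.09], "angular": [0, 0, -0.009], "gripper": 1}
    - {"dp": [0.2, 0.003, 0.16], "angular": [0, 0, -0.009], "gripper": 1}
    - {"dp": [0.27, 0.004, 0.24], "angular": [0, 0, -0.009], "gripper": 1}
    - {"dp": [0.32, 0.005, 0.33], "angular": [0, 0, -0.009], "gripper": 1}
    - {"dp": [0.345, 0.005, 0.42], "angular": [0, 0, -0.009], "gripper": 1}
    - {"dp": [0.351, 0.005, 0.5], "angular": [0, 0, -0.009], "gripper": 1}
    - {"dp": [0.351, 0.005, 0.56], "angular": [0, 0, -0.009], "gripper": 1}

```text
time: 13.07
tcp_pos: [0.6273, -0.0044, 0.1666]
eef_rot: [-0.0, 0.991, -0.131, -0.002]
contact_force: [-0.6, 0.3, -4.2]
grip_width: 0.228
gripper_force: 40.0
```

Call:
play_rows:
  deltas:
    - {"dp": [0, 0, 0.01], "angular": [0, 0, 0], "gripper": 1}
    - {"dp": [0, 0, 0.01], "angular": [0, 0, 0], "gripper": 1}
    - {"dp": [0, 0, 0.01], "angular": [0, 0, 0], "gripper": 1}
    - {"dp": [0, 0, 0.01], "angular": [0, 0, 0], "gripper": 1}
    - {"dp": [0, 0, 0.01], "angular": [0, 0, 0], "gripper": 1}
    - {"dp": [0, 0, 0.01], "angular": [0, 0, 0], "gripper": 1}
    - {"dp": [0, 0, 0.01], "angular": [0, 0, 0], "gripper": 1}
    - {"dp": [0, 0, 0.01], "angular": [0, 0, 0], "gripper": 1}

```text
time: 13.73
tcp_pos: [0.6275, -0.0041, 0.1672]
eef_rot: [0.0, 0.991, -0.131, 0.001]
contact_force: [-0.6, 0.5, -3.2]
grip_width: 0.227
gripper_force: 40.0
```

```bash
python3 - <<'E'
from h import *
import pickle
im,C=grab("wrist"); cv2.imwrite("pics/w6.png",im); pickle.dump(C,open("pics/w6.pkl","wb")); print(pose())
p,Rt=pose()
print("hole proj",proj(C,p+np.array([[.052-.0005,-.024,.0742]])@Rt.T),"dowel tip",proj(C,[[.6268+.0564,-.004+.0097,.058]]))
cv2.imwrite("pics/w6x.png",cv2.resize(im[60:240,150:390],(800,600),interpolation=cv2.INTER_CUBIC))
E
```

```text
(array([ 0.62744314, -0.00408876,  0.16695162]), array([[ 9.65781648e-01, -2.59354449e-01,  1.03808770e-03],
       [-2.59354397e-01, -9.65782202e-01, -1.86680693e-04],
       [ 1.05098309e-03, -8.89398205e-05, -9.99999444e-01]]))
hole proj [[212.25212896 133.03939043]] dowel tip [[220.10029139 128.66636404]]
```

View pics/w6x.png

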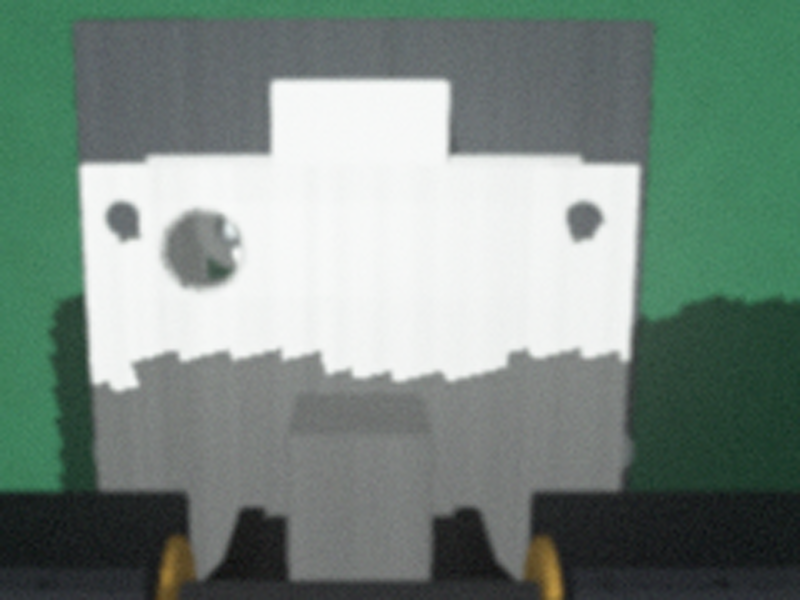

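The hole is at (203,249). The bright dowel tip shows through it at (230,230), within about 1 px of the prediction. The cover sits roughly 0.5 mm back along tool x and tool y, inside the 1.75 mm clearance. I'll nudge it by that much and go down onto the dowels.

Call:
play_rows:
  deltas:
    - {"dp": [0.001, 0.001, 0.01], "angular": [0, 0, 0], "gripper": 1}
    - {"dp": [0.001, 0.001, 0.025], "angular": [0, 0, 0], "gripper": 1}
    - {"dp": [0.001, 0.001, 0.04], "angular": [0, 0, 0], "gripper": 1}
    - {"dp": [0.001, 0.001, 0.05], "angular": [0, 0, 0], "gripper": 1}
    - {"dp": [0.001, 0.001, 0.06], "angular": [0, 0, 0], "gripper": 1}
    - {"dp": [0.001, 0.001, 0.067], "angular": [0, 0, 0], "gripper": 1}
    - {"dp": [0.001, 0.001, 0.072], "angular": [0, 0, 0], "gripper": 1}
    - {"dp": [0.001, 0.001, 0.072], "angular": [0, 0, 0], "gripper": 1}

```text
time: 14.45
tcp_pos: [0.6273, -0.0045, 0.1368]
eef_rot: [-0.0, 0.991, -0.131, -0.001]
contact_force: [0.4, -1.1, -3.6]
grip_width: 0.223
gripper_force: 40.0
```

```bash
python3 - <<'E'
from h import *
s=robot.read_state(); print(s["tcp_pos"],s["contact_force"],s["ft_torque"])
E
```

```text
[ 0.62731575 -0.00453231  0.1368095 ] [ 0.35481456 -1.14925415 -3.60190483] [ 0.01413661  0.16730393 -0.01504013]
```

The underside is now at about 50.6 mm, below the dowel tops, with no contact force, so both dowels are in. Now press.

Call:
play_rows:
  deltas:
    - {"dp": [0, 0, 0.003], "angular": [0, 0, 0], "gripper": 1}
    - {"dp": [0, 0, 0.006], "angular": [0, 0, 0], "gripper": 1}
    - {"dp": [0, 0, 0.009], "angular": [0, 0, 0], "gripper": 1}
    - {"dp": [0, 0, 0.012], "angular": [0, 0, 0], "gripper": 1}
    - {"dp": [0, 0, 0.015], "angular": [0, 0, 0], "gripper": 1}
    - {"dp": [0, 0, 0.015], "angular": [0, 0, 0], "gripper": 1}
    - {"dp": [0, 0, 0.015], "angular": [0, 0, 0], "gripper": 1}
    - {"dp": [0, 0, 0.015], "angular": [0, 0, 0], "gripper": 1}
  force: 60

```text
time: 15.12
tcp_pos: [0.6278, -0.0046, 0.1322]
eef_rot: [0.0, 0.991, -0.131, 0.0]
contact_force: [-1.7, 0.6, 5.7]
grip_width: 0.23
gripper_force: 60.0
```

Call:
play_rows:
  deltas:
    - {"dp": [0, 0, 0.002], "angular": [0, 0, 0], "gripper": 1}
    - {"dp": [0, 0, 0.004], "angular": [0, 0, 0], "gripper": 1}
    - {"dp": [0, 0, 0.006], "angular": [0, 0, 0], "gripper": 1}
    - {"dp": [0, 0, 0.008], "angular": [0, 0, 0], "gripper": 1}
    - {"dp": [0, 0, 0.008], "angular": [0, 0, 0], "gripper": 1}
    - {"dp": [0, 0, 0.008], "angular": [0, 0, 0], "gripper": 1}
    - {"dp": [0, 0, 0.008], "angular": [0, 0, 0], "gripper": 1}
    - {"dp": [0, 0, 0.008], "angular": [0, 0, 0], "gripper": 1}

```text
time: 15.78
tcp_pos: [0.6278, -0.0046, 0.1312]
eef_rot: [0.0, 0.991, -0.131, 0.001]
contact_force: [-5.7, 1.2, 16.9]
grip_width: 0.225
gripper_force: 60.0
```

```bash
python3 - <<'E'
from h import *
import pickle
im,C=grab("wrist"); s=robot.read_state(); print(s["tcp_pos"],s["contact_force"],s["ft_torque"],pose()[1][:,2]); 
im2,C2=grab("scene"); u=proj(C2,[[.627,-.004,.05]])[0].astype(int); print(u)
o=np.zeros((600,800,3),np.uint8); o[:,:400]=cv2.resize(im[60:240,190:310],(400,600),interpolation=cv2.INTER_CUBIC)
x,y=u-[40,60]; o[:,400:]=cv2.resize(im2[y:y+120,x:x+80],(400,600),interpolation=cv2.INTER_CUBIC)
cv2.imwrite("pics/c7.png",o)
E
```

```text
[ 0.62779998 -0.00460873  0.13116037] [-6.00893154  1.23196885 17.99472435] [0.09611617 1.10635329 0.01214465] [ 1.33180023e-03 -4.41133912e-04 -9.99999016e-01]
[223 220]
```

View pics/c7.png

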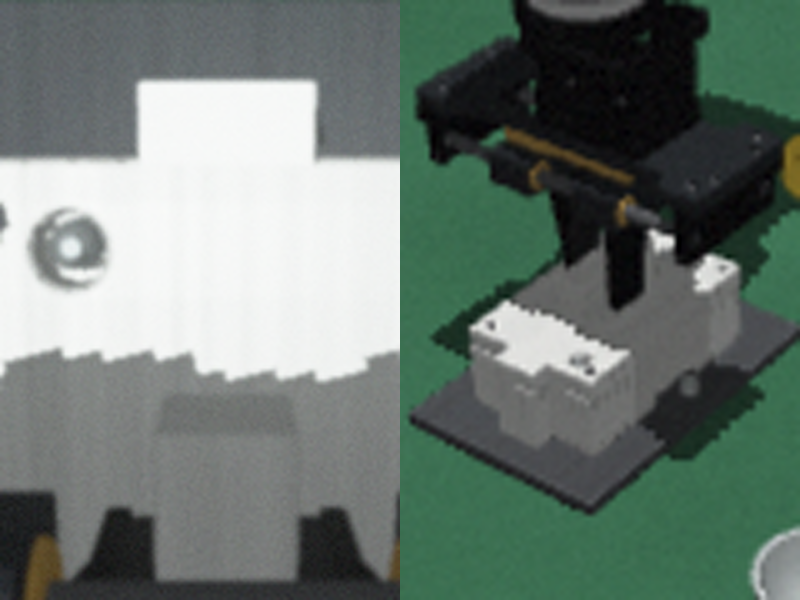

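The dowel tip (72,247) is centred in the hole (70,248), and the side view shows the halves closed with tongue over tongue. I'll press slightly more and relieve the side load.

Call:
play_rows:
  deltas:
    - {"dp": [-0.001, 0, 0.001], "angular": [0, 0, 0], "gripper": 1}
    - {"dp": [-0.002, 0, 0.002], "angular": [0, 0, 0], "gripper": 1}
    - {"dp": [-0.002, 0, 0.003], "angular": [0, 0, 0], "gripper": 1}
    - {"dp": [-0.002, 0, 0.003], "angular": [0, 0, 0], "gripper": 1}
    - {"dp": [-0.002, 0, 0.003], "angular": [0, 0, 0], "gripper": 1}
    - {"dp": [-0.002, 0, 0.003], "angular": [0, 0, 0], "gripper": 1}
    - {"dp": [-0.002, 0, 0.003], "angular": [0, 0, 0], "gripper": 1}
    - {"dp": [-0.002, 0, 0.003], "angular": [0, 0, 0], "gripper": 1}

```text
time: 16.55
tcp_pos: [0.6277, -0.0045, 0.1312]
eef_rot: [0.0, 0.991, -0.131, 0.002]
contact_force: [-5.4, 0.8, 22.8]
grip_width: 0.223
gripper_force: 60.0
```

```bash
python3 - <<'E'
from h import *
s=robot.read_state(); print(s["tcp_pos"],s["contact_force"],s["ft_torque"],pose()[1][:,2],s["gripper_force"])
E
```

```text
[ 0.62770752 -0.00454666  0.13118795] [-5.39945247  0.84795232 22.75667165] [ 0.08662062  1.31936304 -0.02358189] [ 3.27379189e-03 -8.89324874e-04 -9.99994246e-01] 59.99874363653362
```

The force rises while the TCP no longer moves and the tilt is 0.003 rad, so the faces are seated. Handing in.

```bash
python3 -c "
from bench import robot
print(robot.hand_in())"
```

```text
the job is handed in; nothing more can be done
None
```

I set the sleeve to 6, fitted the cover on both dowels and handed in with the arm still holding it pressed closed at about 23 N; hand-in returned no verdict.

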